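Clear the tin out of the rack and complete the row of gears

ROBOT

A 7-joint arm with a two-finger parallel gripper is mounted at the origin on the work surface. World frame = base frame: x ahead of the robot, y to its left, z up, the work surface at z = 0. Lengths are in m, angles in degrees, forces in N, time in s.
With the tool pointing down it reaches from about 0.425 to 0.875 m from the base axis. Payload 4.7 kg.
Tool frame: the origin (TCP) lies on the mounting face of the last link; the fingertips stand 182 mm ahead of it and the grasp point (between the pads) lies 164 mm ahead of it; z points along the fingers, x is the direction in which the jaws open and shut, and the axes are right-handed (so a half turn about z gives the same grasp; the last joint's range is limited). The gripper opens to 87 mm and grips with 3 to 60 N. Pads are 19 mm wide; open, the fingers measure 117 mm over their backs; the gripper's body (75 mm by 190 mm) begins 51 mm behind the grasp point.
Start: joints at [-74.307, 18.392, -4.016, 83.108, 1.295, 78.541, -3.26], TCP at [0.167, 0.628, 0.405] pointing down, gripper open.
Joint ranges: [-163.93, 163.93], [-17.29, 119.83], [-79.2, 71.16], [3.27, 140.29], [-89.18, 269.18], [5.43, 117.66], [-154.24, 154.24]. Speed limits (degrees/s): [147.25, 147.25, 180, 180, 180, 180, 180].

INTERFACE

Orientations are given as [roll, pitch, yaw] about the fixed x, y, z axes, in that order (R = Rz(yaw) Ry(pitch) Rx(roll)).
In Python, from cell import status, cams, env, outline_of, landmark_of gives the robot as it stands. The module is installed in compiled form; this text tells all that it offers.
- The arm moves only by the tool jog_arm, never from a script. Its argument "rows" is a list of rows, each a list of 7 numbers: the closure, from 0 (fully open) to 1 (shut), then the shift along the tool's x, y, z in m, then the turn, a rotation vector about the tool's x, y, z in degrees. A call has 1 to 12 rows; each row shifts and turns the commanded pose from where the row before left it, along the tool's axes as they then stand; what a row does not reach is not made up. A row lasts 1/12 s, in which the tool goes at most 41.7 mm and 7.16 degrees, less where a joint would pass 70% of its speed; a pose out of reach is approached as far as the arm can. A call with a gripper value outside its range is refused whole. The fingers move at their own pace and stop on an object; "grip_force" is the grip in N (left out, the last holds). Time passes only in rows, so rows that do not move let the fingers close. It gives the time, the measured TCP pose, the force and the opening at its end, in the units of the state.
- status.get_obs(): the state, without advancing time (a new reading comes with each control period).
- cams.read_camera(name): name is "side" or "top" or "wrist"; returns (picture, depth): 420x560x3 uint8, red, green, blue; 420x560 float32, m along the optical axis (not along the pixel's ray), 0 where there is no reading.
- cams.camera_params(name): a dict with "vfov" (degrees; the focal length in pixels is half the picture's height over the tangent of half this angle, whatever the lens; pixels are square), "cx", "cy" (the principal point, pixels), "k1" (the pictures are not rectified: a ray, as slopes to the right and down, at radius r is drawn at 1 + k1 r^2 times it, then the intrinsics apply), "eye" and "attitude" of the camera in the world. Camera axes: x right, y up, looking along -z (the intrinsics and any distortion apply to the point x, -y, -z); pixel columns grow to the right and rows downward; lengths in m; the calibration is good to about 2 mm. A picture is of the moment at which its call begins: read the wrist's pose just before it. camera_params takes no time and is no camera call; for the wrist camera it gives the pose at the moment of the call.
- env.sign_off(): hands the job in, once; it reports no verdict.
Trained networks look in the newest picture that a camera, given by its name, has taken for a name from the list of things; names that differ only in an ending like _2 or _b are one class to them, and where a whole thing is asked for, a point or a joint stands for the part that bears it (a point fixed in the world has none). Each returns a list of dicts, best first, with "conf" (0 to 1); they miss things now and then, are a little off and sometimes report something else, mostly with a low value. They report only what shows in the picture. A call takes as long as a camera call. They do not tell look-alikes from the thing itself.
- outline_of(camera, name): "pixels" (420x560 bool, what is visible of it) and "box" ([left, top, right, bottom] in pixels, round what is visible of it).
- landmark_of(camera, name): "position" ([row, column] in pixels: a listed point, or the origin of a listed thing).
The state is a dict: "time_s": time; "qpos": joint angles; "joint_velocities": joint speeds; "effort": joint torques, N m; "tool_pos": TCP position; "tool_rot": TCP orientation; "force": force on the tool from outside, world axes, zero at the start; "wrist_torque": the same for the moment, N m; "grip_width": finger opening in m.
Only numpy, scipy, OpenCV 4.12 (cv2) and the standard library are available. Lean on these libraries where they do the work, as an engineer would, in place of code of your own. Each camera call takes 0.05 s, during which the arm holds its last target. There are 200 camera calls.

TASK

A tin has been left in one of the three bays of the low gear rack. Take it out and stand it upright in the flat steel tray, then stand the loose gear from the bench, shaft up, in the bay that this frees, so that the three gears stand in one neat row. Set both things down rather than dropping them, leave the two gears already in the rack standing in their bays, and do not disturb the other things on the bench.

Things in the scene. Friction and masses are not known exactly. Their poses are not given: they have to be found in the camera images.
- rack: fixed green-painted steel rack. Origin: centre of its underside on the bench; x points into the rack, away from the robot, y along the row, z up. Base 110 mm deep (x), 300 mm long (y), its top 30 mm above the bench. On it a front and a back rim 6 mm thick and partitions 4 mm thick, all 12 mm high, make three open-topped bays, each 92 mm deep and 88 mm wide, at a pitch of 92 mm along y.
- ledge (a point): middle of the lower front edge of the rack's dark ledge, 172 mm above the bench. The ledge runs the rack's length over the back part of the bays, from x = +18 to +60 mm in the rack's frame, 14 mm thick, sockets up to 32 mm high on top, on end posts 30 x 14 mm at x = +40, y = +-157 mm. An upright gripper over a bay hits it: lean the gripper back towards the robot by about 40 degrees.
- bay1 (a point): centre of the floor of the bay at the rack's -y end (30 mm above the bench)
- bay2 (a point): centre of the floor of the middle bay
- bay3 (a point): centre of the floor of the bay at the rack's +y end
- tin: closed round tin, 52 mm across and 85 mm high, standing in one of the three bays (which one varies). Origin: centre of its underside; z up along its axis.
- gear: toothed steel gear with its shaft, standing upright on the gear face: gear disc 66 mm across and 18 mm thick at the bottom, a hub 36 mm across up to 26 mm, then a plain round shaft 24 mm across up to 95 mm. Origin: centre of the underside; z up along the shaft. This is the loose one, standing on the bench, to one side of the rack and nearer the robot.
- gear_a: toothed steel gear with its shaft, standing upright on the gear face: gear disc 66 mm across and 18 mm thick at the bottom, a hub 36 mm across up to 26 mm, then a plain round shaft 24 mm across up to 95 mm. Origin: centre of the underside; z up along the shaft. One of the two already in the rack; leave it.
- gear_b: toothed steel gear with its shaft, standing upright on the gear face: gear disc 66 mm across and 18 mm thick at the bottom, a hub 36 mm across up to 26 mm, then a plain round shaft 24 mm across up to 95 mm. Origin: centre of the underside; z up along the shaft. The other one already in the rack; leave it.
- tray: fixed flat open tray of dark steel, 160 x 160 mm, walls 4 mm thick and 25 mm high, floor about 4 mm thick; on the bench, on the other side from the loose gear. Origin: centre of its underside; x and y along its sides.
- hammer: hammer, 200 mm long, lying on the bench in front of the rack; leave it
- oil: grey plastic oil bottle, 60 mm across, 150 mm high, standing beside the rack's +y end; leave it
- jar: glass jar with steel cap, 68 mm across, 90 mm high, standing beside the rack's -y end; leave it
- wheelblank: dark steel flanged disc, 90 mm across, 30 mm high, on the -y side of the bench; leave it
- offcut: square steel bar offcut, 110 x 40 x 40 mm, on the +y side of the bench; leave it
Not all that is in view belongs to the job. Leave any brown look-alike of the tin alone.

How it is judged (in metres and radians):
On the way:
1. the tin stands upright and released on the floor of the tray (x of tin in the frame of tray between -0.055 and 0.055 m and y of tin in the frame of tray between -0.055 and 0.055 m and z of tin in the frame of tray below 0.009 m and angle between tin's own z axis and vertical below 0.12 rad and contact force between the fingers and tin below 0.1 N and linear speed of tin below 0.03 m/s), for 0.2 s.
At the end, for the whole second after the job is handed in: the loose gear stands flat and upright (within 6 degrees) on the floor of the freed bay, its axis within 19 mm of the bay's centre, and the other two gears stand likewise in theirs; the tin stands upright (within 7 degrees) on the floor of the tray; both are released and at rest (all of step 1 and (horizontal distance between gear and bay1 below 0.019 m or horizontal distance between gear and bay2 below 0.019 m or horizontal distance between gear and bay3 below 0.019 m) and z of gear in the frame of rack between 0.026 and 0.034 m and angle between each of gear, gear_a, gear_b's own z axis and vertical below 0.1 rad and linear speed of gear below 0.03 m/s and contact force between the fingers and gear below 0.1 N and (horizontal distance between gear_a and bay1 below 0.019 m or horizontal distance between gear_a and bay2 below 0.019 m or horizontal distance between gear_a and bay3 below 0.019 m) and z of gear_a in the frame of rack between 0.026 and 0.034 m and (horizontal distance between gear_b and bay1 below 0.019 m or horizontal distance between gear_b and bay2 below 0.019 m or horizontal distance between gear_b and bay3 below 0.019 m) and z of gear_b in the frame of rack between 0.026 and 0.034 m); the robot touches nothing.
It fails at once if a gear already in the rack is pushed more than 30 mm or tipped over (distance of any of gear_a, gear_b from where it was at the start of the episode above 0.03 m or angle between any of gear_a, gear_b's own z axis and vertical above 0.5 rad).
It fails at once if the tin is dropped (falls freely faster than 0.6 m/s, from about 2 cm up) (linear speed of tin above 0.6 m/s and contact force between the fingers and tin below 0.1 N).
It fails at once if the loose gear is dropped (falls freely faster than 0.6 m/s, from about 2 cm up) (linear speed of gear above 0.6 m/s and contact force between the fingers and gear below 0.1 N).
It fails at once if a bystander on the bench is moved more than 40 mm (distance of any of hammer, oil, jar, wheelblank, offcut from where it was at the start of the episode above 0.04 m).
It also fails if it takes over 58 s, if anything falls off the work surface, if the arm or the gripper's body presses on something with over 40 N, if the wrist force passes 120 N, or if a joint passes its speed limit or range.

## Working session

There is one attempt and no reset: what is moved stays moved. The work goes in short steps, Python scripts to look and compute and a tool call to move; the robot and the scene stay as the last step left them, time stands still between calls to the robot, and variables do not carry over. Pictures are saved under pics/ and viewed, about 8 in all and at most 12, crops included, and the job is handed in when it is done.

Besides the shell and the picture viewer there is one more tool, called by a JSON object that holds its "name" and its "arguments", one argument or row to a line. jog_arm: Moves the arm, as the interface text tells. Its arguments: {"type":"object","properties":{"rows":{"type":"array"},"grip_force":{"type":"number"}},"required":["rows"]}

```bash
mkdir -p pics; cat > h.py <<'E'
import numpy as np, cv2
from cell import status, cams, env, outline_of, landmark_of
from scipy.spatial.transform import Rotation as R
def campose(p):
    a=np.array(p["attitude"],float)
    if a.shape==(3,3): return a
    return R.from_euler('xyz',a,degrees=True).as_matrix()
def K(p):
    f=210/np.tan(np.radians(p["vfov"])/2)
    return np.array([[f,0,p["cx"]],[0,f,p["cy"]],[0,0,1]])
def ray(p,row,col):
    u=cv2.undistortPoints(np.array([[[col,row]]],float),K(p),np.array([p["k1"],0,0,0.]))[0,0]
    return np.array([u[0],-u[1],-1.])
def onplane(p,row,col,z):
    d=campose(p)@ray(p,row,col); e=np.array(p["eye"]); return e+d*(z-e[2])/d[2]
def cloud(p,depth,mask):
    r,c=np.nonzero(mask&(depth>0))
    u=cv2.undistortPoints(np.stack([c,r],1)[:,None].astype(float),K(p),np.array([p["k1"],0,0,0.]))[:,0]
    d=depth[r,c][:,None]; P=np.hstack([u[:,:1],-u[:,1:],-np.ones((len(u),1))])*d
    return P@campose(p).T+np.array(p["eye"])
def tri(a,b):
    # (p,row,col) pairs
    A=np.zeros((3,3));B=np.zeros(3);
    for p,r,c in (a,b):
        d=campose(p)@ray(p,r,c); d/=np.linalg.norm(d); M=np.eye(3)-np.outer(d,d); A+=M;B+=M@np.array(p["eye"])
    return np.linalg.solve(A,B)
def save(img,n): cv2.imwrite('pics/'+n,img[:,:,::-1])
E
cat > a.py <<'E'
from h import *
np.set_printoptions(precision=4,suppress=True)
o=status.get_obs(); print(o)
for c in ("side","top"):
    im,d=cams.read_camera(c); p=cams.camera_params(c); print(c,p); save(im,c+'0.png'); np.savez(c+'0',im=im,d=d)
    for n in ("tin","gear","tray","rack","hammer","oil","jar","wheelblank","offcut"):
        for x in outline_of(c,n)[:4]:
            P=cloud(p,d,x["pixels"])
            print(n,round(x["conf"],2),x["box"],len(P),*( [np.percentile(P,5,0),np.median(P,0),np.percentile(P,95,0)] if len(P) else []))
    for n in ("tin","gear","tray","rack","bay1","bay2","bay3","ledge"):
        for x in landmark_of(c,n)[:4]:
            z=dict(tin=.03,bay1=.03,bay2=.03,bay3=.03,ledge=.172).get(n,0)
            print(' lm',n,round(x["conf"],2),np.round(x["position"],1),onplane(p,*x["position"],z))
a,b=[cv2.imread(f'pics/{c}0.png') for c in ("side","top")]
E
python3 a.py
```

```text
{'time_s': 0.0, 'qpos': array([-74.308 ,  18.4385,  -4.0124,  83.176 ,   1.2945,  78.5424,
        -3.2596]), 'joint_velocities': array([-0.0227,  0.0287,  0.0576,  0.0765,  0.0382,  0.172 ,  0.0085]), 'effort': array([  0.0003, -49.1279,  -0.4037, -31.2538,  -0.064 ,   0.0433,
         0.0002]), 'tool_pos': array([0.167 , 0.628 , 0.4037]), 'tool_rot': array([179.9936,   0.1117,  75.1151]), 'force': array([ 0.4754, -0.2745, -0.1945]), 'wrist_torque': array([-0.0384, -0.0644,  0.0145]), 'grip_width': 0.08727440531274652}
side {'vfov': 56.996221365280434, 'cx': 278.92782843319793, 'cy': 207.95547787456582, 'k1': 0.02596559515315036, 'eye': array([-0.0962, -0.6041,  0.8137]), 'attitude': array([ 53.4135,  -1.0038, -46.4596])}
tin 0.72 [279.8, 191.4, 299.9, 221.2] 460 [0.6433 0.0358 0.0342] [0.6548 0.0507 0.0861] [0.686  0.0792 0.1175]
tin 0.65 [263.7, 179.4, 275.6, 204.2] 367 [0.6916 0.1698 0.011 ] [0.7043 0.1815 0.0577] [0.7325 0.2083 0.0875]
tin 0.63 [236.7, 184.5, 247.8, 212.2] 400 [0.5907 0.2001 0.0044] [0.6041 0.2115 0.0572] [0.6313 0.238  0.0875]
gear 0.93 [329.2, 294.1, 356.1, 33
[... 5356 characters left out ...]
3  ]
 lm tin 0.61 [203.9 206.8] [0.6183 0.2297 0.03  ]
 lm gear 0.79 [190.7 292.1] [ 0.6564 -0.0212  0.    ]
 lm gear 0.57 [252.1 390.8] [ 0.4691 -0.3135  0.    ]
 lm gear 0.56 [192.2 325.4] [ 0.6507 -0.1205  0.    ]
 lm tray 0.72 [256.3 170. ] [0.4653 0.3462 0.    ]
 lm rack 0.57 [190.6 296.9] [ 0.6565 -0.0355  0.    ]
 lm bay1 0.91 [189.9 295.1] [ 0.6556 -0.0293  0.03  ]
 lm bay1 0.66 [190.4 322.8] [ 0.6531 -0.1103  0.03  ]
 lm bay2 0.91 [189.9 295.1] [ 0.6556 -0.0293  0.03  ]
 lm bay2 0.66 [190.4 322.8] [ 0.6531 -0.1103  0.03  ]
 lm bay3 0.91 [189.9 295.1] [ 0.6556 -0.0293  0.03  ]
 lm bay3 0.66 [190.4 322.8] [ 0.6531 -0.1103  0.03  ]
 lm ledge 0.93 [178.4 295.3] [ 0.6717 -0.0262  0.172 ]
```

```bash
cat > b.py <<'E'
from h import *
np.set_printoptions(precision=4,suppress=True)
s=np.load('side0.npz');t=np.load('top0.npz')
A=cv2.resize(s['im'][140:350,150:370],(420,400),interpolation=cv2.INTER_CUBIC)
B=cv2.resize(t['im'][140:300,130:410],(700,400),interpolation=cv2.INTER_CUBIC)[:, :]
save(np.hstack([A,cv2.resize(B,(380,400*380//700))[:0] if 0 else np.zeros((400,0,3),np.uint8)]),'sidecrop.png'); save(B,'topcrop.png')
ims={}
for c,z in(("side",s),("top",t)):
    p=cams.camera_params(c); P=cloud(p,z['d'],np.ones(z['d'].shape,bool))
    def sel(x0,x1,y0,y1,z0,z1): return P[(P[:,0]>x0)&(P[:,0]<x1)&(P[:,1]>y0)&(P[:,1]<y1)&(P[:,2]>z0)&(P[:,2]<z1)]
    print(c)
    for n,xy,zt,r in(("tin",(.667,.061),.115,.026),("look1",(.7157,.192),.085,.026),("look2",(.615,.224),.085,.026),("gear",(.468,-.31),.095,.012),("g1",(.645,-.122),.125,.012),("g2",(.652,-.03),.125,.012)):
        Q=sel(xy[0]-.06,xy[0]+.06,xy[1]-.06,xy[1]+.06,zt-.008,zt+.008)
        if len(Q): print(n,len(Q),Q.mean(0),cv2.minEnclosingCircle(Q[:,:2].astype(np.float32)))
    for n,a in (("ledge top",(.6,.8,-.25,.2,.178,.195)),("rackbase",(.58,.75,-.22,.16,.022,.047)),("rim",(.58,.75,-.22,.16,.038,.047)),("tray",(.36,.58,.24,.46,.015,.03)),("gearlow",(.42,.52,-.37,-.26,.012,.022))):
        Q=sel(*a)
        if len(Q)>5: r=cv2.minAreaRect(Q[:,:2].astype(np.float32)); print(n,len(Q),Q.mean(0),r)
E
python3 b.py
```

```text
side
tin 162 [0.6739 0.0692 0.115 ] ((0.6899163126945496, 0.07690566778182983), 0.05240032449364662)
look1 110 [0.7145 0.1915 0.0851] ((0.716930627822876, 0.17525158822536469), 0.04297671467065811)
look2 119 [0.6138 0.2228 0.085 ] ((0.6158947944641113, 0.2260204553604126), 0.02648567035794258)
gear 79 [ 0.4638 -0.3127  0.0935] ((0.465078204870224, -0.3118171989917755), 0.011925112456083298)
g1 53 [ 0.6413 -0.1274  0.1243] ((0.6480762958526611, -0.14632919430732727), 0.03650503233075142)
g2 42 [ 0.6511 -0.0291  0.1247] ((0.6530625224113464, -0.02825474552810192), 0.0124056376516819)
ledge top 922 [ 0.6795 -0.0584  0.1866] ((0.6908223628997803, -0.033551886677742004), (0.3332166075706482, 0.047688595950603485), 81.99079132080078)
rackbase 1759 [ 0.634  -0.0536  0.0356] ((0.6500499248504639, -0.03094474971294403), (0.3313850462436676, 0.1107470765709877), 82.68576049804688)
rim 657 [ 0.6376 -0.0538  0.0425] ((0.6511910557746887, -0.031029492616653442), (0.3313775360584259, 0.10837110877037048), 82.57044982910156)
tray 429 [0.4671 0.3382 0.0222] ((0.4695431888103485, 0.3420277237892151),
[... 823 characters left out ...]
5 -0.0331  0.1847] ((0.6925874352455139, -0.031668975949287415), (0.33004072308540344, 0.04321463033556938), 82.18185424804688)
rackbase 2401 [ 0.6392 -0.0252  0.0328] ((0.6442692279815674, -0.025242522358894348), (0.3250103294849396, 0.09235440939664841), 82.05396270751953)
rim 611 [ 0.6379 -0.0437  0.0428] ((0.6446473002433777, -0.02576412260532379), (0.3186270296573639, 0.08744253218173981), 82.34080505371094)
tray 335 [0.4671 0.3491 0.0232] ((0.47050318121910095, 0.3454708755016327), (0.1631346493959427, 0.16037920117378235), 80.93744659423828)
gearlow 220 [ 0.4691 -0.3032  0.0164] ((0.46866217255592346, -0.30607014894485474), (0.06698576360940933, 0.0658687949180603), 74.09869384765625)
```

View pics/sidecrop.png

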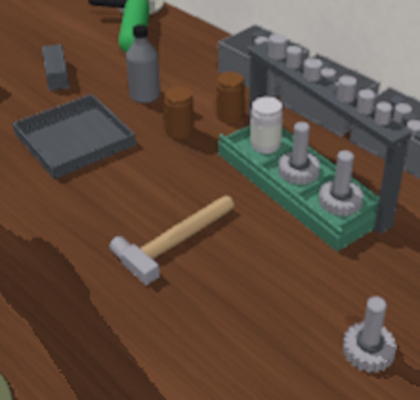

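View pics/topcrop.png

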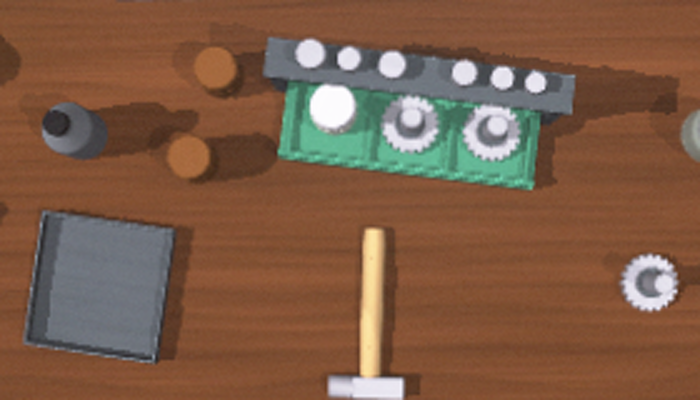

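Tin is the white one in bay3 (side crop (266,125), full side ≈(290,206)). The two brown ones at side-crop (180,112) and (230,97) stand outside the rack, so they are look-alikes; the enlarged crop confirms this. Bay3 is the +y end, and bays 1 and 2 hold gears. The loose gear is at side crop (372,340), the tray at (75,133).

```bash
cat > plan.py <<'E'
import sys; from h import *
def G(tip,yaw,roll=140.,back=0.):
    "TCP pose for grasp point tip, backed off along the tool"
    Rm=R.from_euler('xyz',[roll,0,yaw],degrees=True); return np.array(tip)-(.164+back)*Rm.as_matrix()[:,2],Rm
def plan(pos,Rt,n,start=None):
    o=status.get_obs() if start is None else None
    p0,R0=(o["tool_pos"],R.from_euler('xyz',o["tool_rot"],degrees=True)) if o else start
    w=(R0.inv()*Rt).as_rotvec()/n; A=np.zeros((3,3)); Rc=R0
    for i in range(n): A+=Rc.as_matrix(); Rc=Rc*R.from_rotvec(w)
    v=np.linalg.solve(A,pos-p0)
    print(n,'rows',[round(float(x),4) for x in v]+[round(float(x),2) for x in np.degrees(w)],'|v|mm',round(np.linalg.norm(v)*1e3,1),'target',np.round(pos,4))
    return pos,Rt
E
python3 - <<'E'
from plan import *
plan(*G((.668,.0625,.092),82.2,back=.13),24)
E
```

```text
24 rows [-0.0195, 0.0155, 0.0092, -1.66, 0.1, -0.28] |v|mm 26.6 target [0.4808 0.0881 0.3172]
```

{"name": "jog_arm", "arguments": {
  "rows": [
    [0,-0.0195,0.0155,0.0092,-1.66,0.1,-0.28],
    [0,-0.0195,0.0155,0.0092,-1.66,0.1,-0.28],
    [0,-0.0195,0.0155,0.0092,-1.66,0.1,-0.28],
    [0,-0.0195,0.0155,0.0092,-1.66,0.1,-0.28],
    [0,-0.0195,0.0155,0.0092,-1.66,0.1,-0.28],
    [0,-0.0195,0.0155,0.0092,-1.66,0.1,-0.28],
    [0,-0.0195,0.0155,0.0092,-1.66,0.1,-0.28],
    [0,-0.0195,0.0155,0.0092,-1.66,0.1,-0.28],
    [0,-0.0195,0.0155,0.0092,-1.66,0.1,-0.28],
    [0,-0.0195,0.0155,0.0092,-1.66,0.1,-0.28],
    [0,-0.0195,0.0155,0.0092,-1.66,0.1,-0.28],
    [0,-0.0195,0.0155,0.0092,-1.66,0.1,-0.28]
  ]
}}

```text
time_s: 2.8
tool_pos: [0.3085, 0.3539, 0.3241]
tool_rot: [160.0, -0.6, 78.6]
force: [-0.7, 0.7, 0.7]
grip_width: 0.0867
```

{"name": "jog_arm", "arguments": {
  "rows": [
    [0,-0.0195,0.0155,0.0092,-1.66,0.1,-0.28],
    [0,-0.0195,0.0155,0.0092,-1.66,0.1,-0.28],
    [0,-0.0195,0.0155,0.0092,-1.66,0.1,-0.28],
    [0,-0.0195,0.0155,0.0092,-1.66,0.1,-0.28],
    [0,-0.0195,0.0155,0.0092,-1.66,0.1,-0.28],
    [0,-0.0195,0.0155,0.0092,-1.66,0.1,-0.28],
    [0,-0.0195,0.0155,0.0092,-1.66,0.1,-0.28],
    [0,-0.0195,0.0155,0.0092,-1.66,0.1,-0.28],
    [0,-0.0195,0.0155,0.0092,-1.66,0.1,-0.28],
    [0,-0.0195,0.0155,0.0092,-1.66,0.1,-0.28],
    [0,-0.0195,0.0155,0.0092,-1.66,0.1,-0.28],
    [0,-0.0195,0.0155,0.0092,-1.66,0.1,-0.28]
  ]
}}

```text
time_s: 3.8
tool_pos: [0.4808, 0.0868, 0.3168]
tool_rot: [140.0, 0.0, 82.1]
force: [0.2, 0.2, 0.3]
grip_width: 0.0871
```

{"name": "jog_arm", "arguments": {
  "rows": [
    [0,0,0,0,0,0,0],
    [0,0,0,0,0,0,0]
  ]
}}

```text
time_s: 3.97
tool_pos: [0.4807, 0.0868, 0.3167]
tool_rot: [140.1, -0.0, 81.9]
force: [-0.1, 1.3, -0.2]
grip_width: 0.0872
```

```bash
cat > w.py <<'E'
import sys; from plan import *
np.set_printoptions(precision=4,suppress=True)
tag=sys.argv[1]
o=status.get_obs(); print(o["time_s"],o["qpos"],o["tool_pos"],o["tool_rot"])
p=cams.camera_params("wrist"); im,d=cams.read_camera("wrist"); save(im,tag+'.png'); np.savez(tag,im=im,d=d,eye=p["eye"],att=p["attitude"])
print(p)
P=cloud(p,d,np.ones(d.shape,bool))
def top(n,xy,zt):
    Q=P[(np.hypot(P[:,0]-xy[0],P[:,1]-xy[1])<.05)&(abs(P[:,2]-zt)<.008)]
    if len(Q)>10: zm=np.median(Q[:,2]); Q=Q[abs(Q[:,2]-zm)<.004]; print(n,len(Q),'z',zm,cv2.minEnclosingCircle(Q[:,:2].astype(np.float32)))
for a in (("tin",(.668,.062),.115),("look1",(.718,.194),.085),("look2",(.617,.225),.085),("gear",(.467,-.309),.095),("g1",(.645,-.122),.125),("g2",(.653,-.027),.125)): top(*a)
E
python3 w.py w1; python3 - <<'E'
from h import *
np.set_printoptions(precision=4,suppress=True)
p=cams.camera_params("wrist")
for n,z in (("bay1",.03),("ledge",.172),("tin",.03),("rack",0),("gear",.03)):
    for x in landmark_of("wrist",n)[:3]: print(n,round(x["conf"],2),x["position"],onplane(p,*x["position"],z))
E
```

```text
3.9667 [-46.3412 -10.8572  24.4485 128.9679  45.3776  32.5337  28.103 ] [0.4807 0.0868 0.3167] [140.1156  -0.0204  81.9126]
{'vfov': 70.70962008592497, 'cx': 276.4596868921773, 'cy': 205.0177413794101, 'k1': -0.021299096192384476, 'eye': array([0.4375, 0.0928, 0.2546]), 'attitude': array([-55.5576,   0.027 ,  81.9077])}
tin 1202 z 0.11586071893522837 ((0.6696388721466064, 0.05982917547225952), 0.02462405525147915)
look1 915 z 0.08506526012950394 ((0.7181397676467896, 0.19349175691604614), 0.024666491895914078)
look2 2313 z 0.08534550693837006 ((0.6176618337631226, 0.22371236979961395), 0.025296468287706375)
g1 387 z 0.1243469313928163 ((0.6432594656944275, -0.12119050323963165), 0.012634777463972569)
g2 348 z 0.12435224706944081 ((0.6536852121353149, -0.026839403435587883), 0.012125895358622074)
bay1 0.78 [153.7, 278.3] [0.6652 0.064  0.03  ]
tin 0.91 [155.0, 388.3] [0.6833 0.1812 0.03  ]
tin 0.78 [158.6, 279.6] [0.6729 0.0644 0.03  ]
tin 0.73 [80.7, 441.0] [0.5979 0.2104 0.03  ]
rack 0.94 [136.8, 198.0] [ 0.656  -0.0271  0.    ]
gear 0.94 [153.7, 190.3] [ 0.652  -0.0295  0.03  ]
gear 0.67 [159.3, 108.0] [ 0.6474 -0.1229  0.03  ]
```

View pics/w1.png

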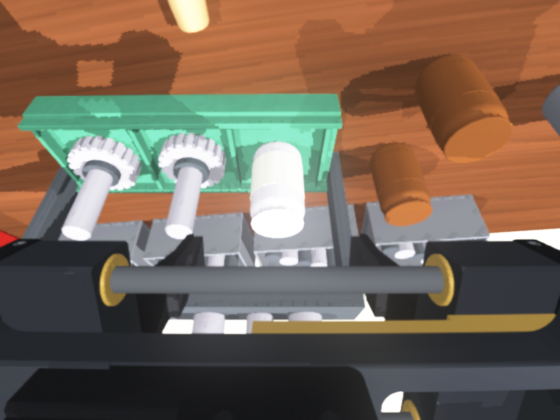

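The view shows the white tin at (278,190) in the bay nearest the right end of the rack. The gears stand at (100,165) and (190,160), and the brown tins at (400,185) and (460,110) are outside.

```bash
python3 - <<'E'
from plan import *
a=plan(*G((.6692,.061,.091),82.0,back=.06),4)
b=plan(*G((.6692,.061,.091),82.0),5,a)
E
```

```text
4 rows [-0.0004, 0.0004, 0.0179, -0.03, -0.03, 0.05] |v|mm 17.9 target [0.5266 0.081  0.2626]
5 rows [-0.0, 0.0, 0.012, 0.0, 0.0, 0.0] |v|mm 12.0 target [0.5648 0.0757 0.2166]
```

{"name": "jog_arm", "arguments": {
  "rows": [
    [0,-0.0004,0.0004,0.0179,0,0,0.05],
    [0,-0.0004,0.0004,0.0179,0,0,0.05],
    [0,-0.0004,0.0004,0.0179,0,0,0.05],
    [0,-0.0004,0.0004,0.0179,0,0,0.05],
    [0,0,0,0.012,0,0,0],
    [0,0,0,0.012,0,0,0],
    [0,0,0,0.012,0,0,0],
    [0,0,0,0.012,0,0,0],
    [0,0,0,0.012,0,0,0],
    [0,0,0,0,0,0,0]
  ]
}}

```text
time_s: 5.1
tool_pos: [0.5651, 0.0752, 0.2149]
tool_rot: [140.2, 0.0, 82.0]
force: [-0.4, 0.2, -0.1]
grip_width: 0.0873
```

{"name": "jog_arm", "arguments": {
  "rows": [
    [1,0,0,0,0,0,0],
    [1,0,0,0,0,0,0],
    [1,0,0,0,0,0,0],
    [1,0,0,0,0,0,0],
    [1,0,0,0,0,0,0],
    [1,0,0,0,0,0,0],
    [1,0,0,0,0,0,0],
    [1,0,0,0,0,0,0]
  ],
  "grip_force": 25
}}

```text
time_s: 5.77
tool_pos: [0.5651, 0.0748, 0.2169]
tool_rot: [140.1, -0.1, 82.0]
force: [-0.9, 0.6, 3.3]
grip_width: 0.051
```

```bash
python3 - <<'E'
from plan import *
o=status.get_obs(); print(o["qpos"],o["force"],o["grip_width"])
p,Rm=o["tool_pos"],R.from_euler('xyz',o["tool_rot"],degrees=True)
print(p+.164*Rm.as_matrix()[:,2])
x=np.array([.99,-.137,0])
a=plan(p+[0,0,.03],Rm,4)
b=plan(a[0]-.10*x+[0,0,.06],Rm,6,a)
# over tray
for yaw in (82,100,115):
    c=plan(*G((.470,.344,.17),yaw),16,b)
    d=plan(*G((.470,.344,.07),yaw),8,c)
E
```

```text
[-42.59671716  10.52288267  29.6426319  124.16251369  45.3520042
  13.20265642  25.37998519] [-0.94314626  0.57921727  3.33173122] 0.050992042554805925
[0.66930713 0.06035607 0.09110132]
4 rows [0.0, 0.0048, -0.0058, 0.0, 0.0, 0.0] |v|mm 7.5 target [0.5651 0.0748 0.2469]
6 rows [-0.0, -0.0064, -0.0184, 0.0, 0.0, 0.0] |v|mm 19.4 target [0.4661 0.0885 0.3069]
16 rows [0.0158, -0.007, -0.005, -0.01, -0.0, -0.01] |v|mm 18.0 target [0.3656 0.3587 0.2956]
8 rows [0.0, -0.008, 0.0096, 0.0, 0.0, 0.0] |v|mm 12.5 target [0.3656 0.3587 0.1956]
16 rows [0.0149, -0.0052, -0.0034, -0.0, 0.72, -0.87] |v|mm 16.2 target [0.3662 0.3257 0.2956]
8 rows [-0.0, -0.008, 0.0096, 0.0, 0.0, 0.0] |v|mm 12.5 target [0.3662 0.3257 0.1956]
16 rows [0.014, -0.0035, -0.002, -0.0, 1.32, -1.59] |v|mm 14.6 target [0.3745 0.2994 0.2956]
8 rows [0.0, -0.008, 0.0096, 0.0, 0.0, 0.0] |v|mm 12.5 target [0.3745 0.2994 0.1956]
```

{"name": "jog_arm", "arguments": {
  "rows": [
    [1,0,0.0048,-0.0058,0,0,0],
    [1,0,0.0048,-0.0058,0,0,0],
    [1,0,0.0048,-0.0058,0,0,0],
    [1,0,0.0048,-0.0058,0,0,0],
    [1,0,-0.0096,-0.0145,0,0,0],
    [1,0,-0.0096,-0.0145,0,0,0],
    [1,0,-0.0096,-0.0145,0,0,0],
    [1,0,-0.0096,-0.0145,0,0,0],
    [1,0,-0.0096,-0.0145,0,0,0],
    [1,0,-0.0096,-0.0145,0,0,0],
    [1,0,0,0,0,0,0]
  ]
}}

```text
time_s: 6.68
tool_pos: [0.4635, 0.0889, 0.2761]
tool_rot: [140.2, -0.1, 82.0]
force: [0.1, 0.1, -2.3]
grip_width: 0.0514
```

```bash
python3 - <<'E'
from plan import *
o=status.get_obs(); print(o["qpos"],o["tool_pos"],o["tool_rot"],o["force"],o["grip_width"])
c=plan(*G((.470,.344,.13),82),16)
d=plan(*G((.470,.344,.072),82),6,c)
E
```

```text
[-45.81598615  -9.25226786  23.42023526 133.18127913  51.2381622
  28.59847674  20.17791709] [0.46346333 0.08885604 0.27610085] [140.20549494  -0.14041336  82.00355993] [ 0.09628611  0.11001585 -2.27922042] 0.05138600372805506
16 rows [0.0158, -0.0073, -0.0044, -0.01, -0.01, -0.01] |v|mm 18.0 target [0.3656 0.3587 0.2556]
6 rows [0.0, -0.0062, 0.0074, 0.0, 0.0, 0.0] |v|mm 9.7 target [0.3656 0.3587 0.1976]
```

{"name": "jog_arm", "arguments": {
  "rows": [
    [1,0.0158,-0.0073,-0.0044,0,0,0],
    [1,0.0158,-0.0073,-0.0044,0,0,0],
    [1,0.0158,-0.0073,-0.0044,0,0,0],
    [1,0.0158,-0.0073,-0.0044,0,0,0],
    [1,0.0158,-0.0073,-0.0044,0,0,0],
    [1,0.0158,-0.0073,-0.0044,0,0,0],
    [1,0.0158,-0.0073,-0.0044,0,0,0],
    [1,0.0158,-0.0073,-0.0044,0,0,0],
    [1,0.0158,-0.0073,-0.0044,0,0,0],
    [1,0.0158,-0.0073,-0.0044,0,0,0],
    [1,0.0158,-0.0073,-0.0044,0,0,0],
    [1,0.0158,-0.0073,-0.0044,0,0,0]
  ]
}}

```text
time_s: 7.68
tool_pos: [0.3921, 0.2913, 0.2606]
tool_rot: [140.2, -0.1, 81.9]
force: [0.6, 0.7, -2.9]
grip_width: 0.0513
```

{"name": "jog_arm", "arguments": {
  "rows": [
    [1,0.0158,-0.0073,-0.0044,0,0,0],
    [1,0.0158,-0.0073,-0.0044,0,0,0],
    [1,0.0158,-0.0073,-0.0044,0,0,0],
    [1,0.0158,-0.0073,-0.0044,0,0,0],
    [1,0,0,0,0,0,0],
    [1,0,-0.0062,0.0074,0,0,0],
    [1,0,-0.0062,0.0074,0,0,0],
    [1,0,-0.0062,0.0074,0,0,0],
    [1,0,-0.0062,0.0074,0,0,0],
    [1,0,-0.0062,0.0074,0,0,0],
    [1,0,-0.0062,0.0074,0,0,0],
    [1,0,0,0,0,0,0]
  ]
}}

```text
time_s: 8.68
tool_pos: [0.3673, 0.3561, 0.195]
tool_rot: [140.2, 0.2, 81.9]
force: [0.4, -1.0, -3.3]
grip_width: 0.0509
```

```bash
python3 - <<'E'
from plan import *
np.set_printoptions(precision=4,suppress=True)
o=status.get_obs(); print(o["qpos"],o["tool_pos"],o["tool_rot"],o["force"],o["grip_width"])
Rm=R.from_euler('xyz',o["tool_rot"],degrees=True); g=o["tool_pos"]+.164*Rm.as_matrix()[:,2]; print('grasp',g)
d=plan(o["tool_pos"]-[0,0,.001],Rm,1)
ims=[]
for c in ("side","top"):
    im,dd=cams.read_camera(c); p=cams.camera_params(c); ims.append(im)
    P=cloud(p,dd,np.ones(dd.shape,bool)); Q=P[(np.hypot(P[:,0]-.47,P[:,1]-.344)<.05)&(P[:,2]>.05)]
    z=P[(np.hypot(P[:,0]-.47,P[:,1]-.344)<.05)][:,2]; print(c,len(Q),z.min(),np.percentile(Q[:,2],[5,50,95]))
    if c=="side":
        x=outline_of(c,"tin"); 
        for y in x[:3]: q=cloud(p,dd,y["pixels"]); print(y["conf"],y["box"],np.percentile(q,2,0),np.median(q,0))
save(np.hstack([cv2.resize(i,None,fx=2.5,fy=2.5) for i in (ims[0][150:260,130:280],ims[1][190:300,110:260])]),'t1.png')
E
```

```text
[-62.842   11.3322   3.4093 124.8554  58.1008  43.3991 -21.4753] [0.3673 0.3561 0.195 ] [140.2388   0.1711  81.8678] [ 0.433  -1.0278 -3.3437] 0.050899291609049976
grasp [0.4711 0.3408 0.069 ]
1 rows [0.0, -0.0006, 0.0008, 0.0, 0.0, 0.0] |v|mm 1.0 target [0.3673 0.3561 0.194 ]
side 146 0.001244503127492247 [0.0538 0.1393 0.1563]
0.88 [262.1, 175.1, 277.1, 206.0] [0.6911 0.1684 0.0081] [0.7043 0.1811 0.0558]
0.41 [184.5, 204.7, 197.8, 215.0] [0.4461 0.3123 0.0153] [0.4594 0.319  0.0316]
top 743 -0.00979507277298075 [0.0736 0.1302 0.1623]
```

View pics/t1.png

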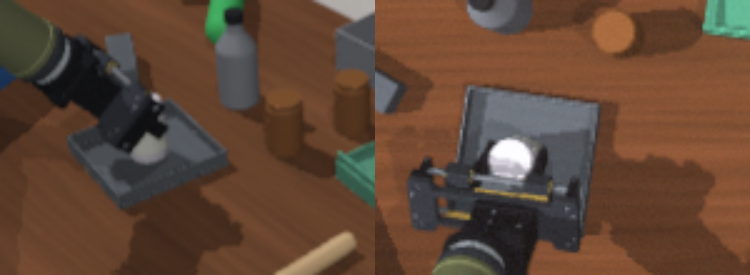

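The tin is held upright over the middle of the tray (left panel (150,145), right panel (512,160)), about 4 mm above the floor by calculation. Lowering by feel.

{"name": "jog_arm", "arguments": {
  "rows": [
    [1,0,-0.0006,0.0008,0,0,0],
    [1,0,-0.0006,0.0008,0,0,0],
    [1,0,-0.0006,0.0008,0,0,0],
    [1,0,0,0,0,0,0]
  ]
}}

```text
time_s: 9.17
tool_pos: [0.3679, 0.358, 0.1952]
tool_rot: [140.1, -0.1, 82.0]
force: [0.7, -0.5, -2.7]
grip_width: 0.051
```

{"name": "jog_arm", "arguments": {
  "rows": [
    [1,0,-0.0006,0.0008,0,0,0],
    [1,0,0,0,0,0,0]
  ]
}}

```text
time_s: 9.33
tool_pos: [0.3679, 0.3579, 0.194]
tool_rot: [140.1, -0.1, 82.0]
force: [0.6, 0.7, -1.6]
grip_width: 0.0508
```

{"name": "jog_arm", "arguments": {
  "rows": [
    [1,0,-0.0006,0.0008,0,0,0],
    [1,0,0,0,0,0,0]
  ]
}}

```text
time_s: 9.5
tool_pos: [0.3679, 0.3579, 0.193]
tool_rot: [140.1, -0.1, 82.0]
force: [0.2, 0.2, -3.1]
grip_width: 0.0515
```

{"name": "jog_arm", "arguments": {
  "rows": [
    [1,0,-0.0006,0.0008,0,0,0],
    [1,0,0,0,0,0,0]
  ]
}}

```text
time_s: 9.67
tool_pos: [0.368, 0.3579, 0.1919]
tool_rot: [140.1, -0.1, 82.0]
force: [0.2, -0.1, -3.2]
grip_width: 0.0511
```

{"name": "jog_arm", "arguments": {
  "rows": [
    [1,0,-0.0006,0.0008,0,0,0],
    [1,0,0,0,0,0,0]
  ]
}}

```text
time_s: 9.83
tool_pos: [0.3681, 0.3579, 0.191]
tool_rot: [140.1, -0.1, 82.0]
force: [0.2, 0.5, -2.3]
grip_width: 0.0517
```

{"name": "jog_arm", "arguments": {
  "rows": [
    [1,0,-0.0006,0.0008,0,0,0],
    [1,0,0,0,0,0,0]
  ]
}}

```text
time_s: 10.0
tool_pos: [0.3683, 0.3581, 0.1908]
tool_rot: [140.0, -0.1, 81.9]
force: [-3.2, -1.7, 4.4]
grip_width: 0.0508
```

Contact. Now open and back out.

{"name": "jog_arm", "arguments": {
  "rows": [
    [0.3,0,0,0,0,0,0],
    [0.1,0,0,0,0,0,0],
    [0,0,0,0,0,0,0],
    [0,0,0,0,0,0,0],
    [0,0,0,-0.01,0,0,0],
    [0,0,0,-0.02,0,0,0],
    [0,0,0,-0.02,0,0,0],
    [0,0,0,-0.02,0,0,0],
    [0,0,0,-0.02,0,0,0],
    [0,0,0,0,0,0,0],
    [0,0,0,0,0,0,0]
  ]
}}

```text
time_s: 10.92
tool_pos: [0.3105, 0.3665, 0.2603]
tool_rot: [140.1, -0.2, 82.0]
force: [1.0, -0.6, -0.1]
grip_width: 0.0869
```

```bash
python3 - <<'E'
from plan import *
np.set_printoptions(precision=4,suppress=True)
o=status.get_obs(); print(o["qpos"],o["tool_pos"],o["tool_rot"],o["force"],o["grip_width"])
p=cams.camera_params("wrist"); im,d=cams.read_camera("wrist")
P=cloud(p,d,np.ones(d.shape,bool)); Q=P[(np.hypot(P[:,0]-.47,P[:,1]-.342)<.05)&(abs(P[:,2]-.089)<.01)]
print(len(Q),np.median(Q,0),np.std(Q[:,2]),cv2.minEnclosingCircle(Q[:,:2].astype(np.float32)))
T=Q[abs(Q[:,2]-np.median(Q[:,2]))<.004]; c=np.linalg.lstsq(np.c_[T[:,:2],np.ones(len(T))],T[:,2],rcond=None)[0]; print('tilt slopes',c[:2])
save(im,'w2.png')
# to gear; candidates
for yaw in (57,82,110,140):
    print(yaw); a=plan(*G((.467,-.309,.062),yaw,back=.10),30)
E
```

```text
[-66.3923   2.5778  -0.511  125.1139  50.9483  52.8464 -17.2347] [0.3105 0.3665 0.2603] [140.0735  -0.2481  82.0495] [ 0.9738 -0.5976 -0.1314] 0.08691272891508037
2090 [0.4618 0.3444 0.0895] 0.0036792660995610643 ((0.4713500738143921, 0.343210905790329), 0.025344574823975563)
tilt slopes [ 0.0089 -0.0006]
57
30 rows [-0.0182, 0.0056, 0.0045, -0.0, -0.54, 0.64] |v|mm 19.6 target [ 0.3247 -0.2166  0.2642]
82
30 rows [-0.0215, 0.0021, 0.0015, -0.0, -0.0, -0.0] |v|mm 21.7 target [ 0.299  -0.2854  0.2642]
110
30 rows [-0.0245, -0.0018, -0.0017, -0.0, 0.6, -0.72] |v|mm 24.7 target [ 0.3075 -0.367   0.2642]
140
30 rows [-0.0269, -0.006, -0.0053, -0.0, 1.24, -1.49] |v|mm 28.1 target [ 0.3579 -0.439   0.2642]
```

Tin stands upright (slope <0.01) at (0.471,0.343), free. Now swing round to the gear, keeping clear of the base.

```bash
python3 - <<'E'
from plan import *
r=lambda y:R.from_euler('xyz',[140,0,y],degrees=True)
a=plan(np.array([.475,.12,.29]),r(85),12)
b=plan(np.array([.465,-.14,.29]),r(90),12,a)
p,Rm=G((.467,-.309,.068),95)
c=plan(np.array([p[0],p[1],.275]),Rm,11,b)
E
```

```text
12 rows [-0.0188, 0.0139, 0.0083, -0.01, 0.15, -0.2] |v|mm 24.8 target [0.475 0.12  0.29 ]
12 rows [-0.0217, 0.0001, 0.0001, -0.0, 0.27, -0.32] |v|mm 21.7 target [ 0.465 -0.14   0.29 ]
11 rows [-0.0158, -0.0085, -0.0054, 0.0, 0.29, -0.35] |v|mm 18.8 target [ 0.362  -0.3182  0.275 ]
```

{"name": "jog_arm", "arguments": {
  "rows": [
    [0,-0.0188,0.0139,0.0083,0,0.15,-0.2],
    [0,-0.0188,0.0139,0.0083,0,0.15,-0.2],
    [0,-0.0188,0.0139,0.0083,0,0.15,-0.2],
    [0,-0.0188,0.0139,0.0083,0,0.15,-0.2],
    [0,-0.0188,0.0139,0.0083,0,0.15,-0.2],
    [0,-0.0188,0.0139,0.0083,0,0.15,-0.2],
    [0,-0.0188,0.0139,0.0083,0,0.15,-0.2],
    [0,-0.0188,0.0139,0.0083,0,0.15,-0.2],
    [0,-0.0188,0.0139,0.0083,0,0.15,-0.2],
    [0,-0.0188,0.0139,0.0083,0,0.15,-0.2],
    [0,-0.0188,0.0139,0.0083,0,0.15,-0.2],
    [0,-0.0188,0.0139,0.0083,0,0.15,-0.2]
  ]
}}

```text
time_s: 11.97
tool_pos: [0.4758, 0.1173, 0.2886]
tool_rot: [140.2, 0.2, 84.9]
force: [-0.1, 0.3, 0.4]
grip_width: 0.0869
```

{"name": "jog_arm", "arguments": {
  "rows": [
    [0,-0.0217,0.0001,0.0001,0,0.27,-0.32],
    [0,-0.0217,0.0001,0.0001,0,0.27,-0.32],
    [0,-0.0217,0.0001,0.0001,0,0.27,-0.32],
    [0,-0.0217,0.0001,0.0001,0,0.27,-0.32],
    [0,-0.0217,0.0001,0.0001,0,0.27,-0.32],
    [0,-0.0217,0.0001,0.0001,0,0.27,-0.32],
    [0,-0.0217,0.0001,0.0001,0,0.27,-0.32],
    [0,-0.0217,0.0001,0.0001,0,0.27,-0.32],
    [0,-0.0217,0.0001,0.0001,0,0.27,-0.32],
    [0,-0.0217,0.0001,0.0001,0,0.27,-0.32],
    [0,-0.0217,0.0001,0.0001,0,0.27,-0.32],
    [0,-0.0217,0.0001,0.0001,0,0.27,-0.32]
  ]
}}

```text
time_s: 12.97
tool_pos: [0.4636, -0.1426, 0.2886]
tool_rot: [140.2, 0.1, 89.9]
force: [-0.2, 1.2, 0.0]
grip_width: 0.0868
```

{"name": "jog_arm", "arguments": {
  "rows": [
    [0,-0.0158,-0.0085,-0.0054,0,0.29,-0.35],
    [0,-0.0158,-0.0085,-0.0054,0,0.29,-0.35],
    [0,-0.0158,-0.0085,-0.0054,0,0.29,-0.35],
    [0,-0.0158,-0.0085,-0.0054,0,0.29,-0.35],
    [0,-0.0158,-0.0085,-0.0054,0,0.29,-0.35],
    [0,-0.0158,-0.0085,-0.0054,0,0.29,-0.35],
    [0,-0.0158,-0.0085,-0.0054,0,0.29,-0.35],
    [0,-0.0158,-0.0085,-0.0054,0,0.29,-0.35],
    [0,-0.0158,-0.0085,-0.0054,0,0.29,-0.35],
    [0,-0.0158,-0.0085,-0.0054,0,0.29,-0.35],
    [0,-0.0158,-0.0085,-0.0054,0,0.29,-0.35],
    [0,0,0,0,0,0,0]
  ]
}}

```text
time_s: 13.97
tool_pos: [0.3746, -0.3107, 0.2872]
tool_rot: [141.7, 0.4, 94.0]
force: [0.6, 0.1, 0.2]
grip_width: 0.0871
```

```bash
python3 w.py w3; python3 - <<'E'
from plan import *
plan(*G((.467,-.309,.068),95),9)
E
```

```text
13.9667 [-29.3094 -17.1691  71.0517 127.5459 -21.1469  33.106  154.1796] [ 0.3746 -0.3107  0.2872] [141.6945   0.4209  93.9622]
{'vfov': 70.70962008592497, 'cx': 276.4596868921773, 'cy': 205.0177413794101, 'k1': -0.021299096192384476, 'eye': array([ 0.3294, -0.3144,  0.2264]), 'attitude': array([-53.969 ,   0.4677,  93.9564])}
gear 856 z 0.09538149847574523 ((0.46619710326194763, -0.309788316488266), 0.012532012537121773)
9 rows [-0.0008, -0.0076, 0.0071, -0.19, 0.1, -0.07] |v|mm 10.4 target [ 0.362  -0.3182  0.1936]
```

View pics/w3.png

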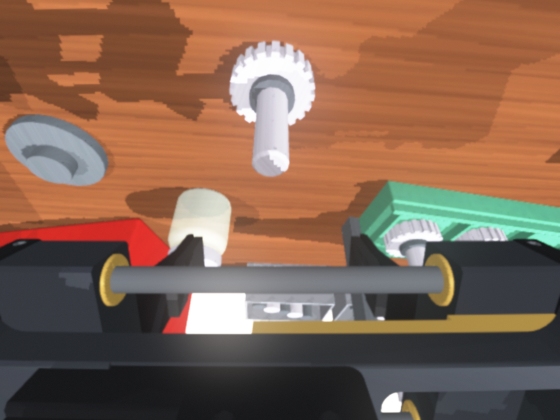

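Loose gear at (270,110), top at (0.466,-0.310). Joints 2, 3 and 7 are at their limits in this posture, so I back out and use a different lean direction (yaw about 25).

```bash
python3 - <<'E'
from plan import *
r=lambda y:R.from_euler('xyz',[140,0,y],degrees=True)
a=plan(np.array([.470,-.14,.26]),r(65),12)
p,Rm=G((.4664,-.3095,.068),25); print(p)
c=plan(np.array([p[0],p[1],.26]),Rm,10,a)
E
```

```text
12 rows [0.0155, 0.003, 0.0052, -0.13, -1.5, 1.89] |v|mm 16.6 target [ 0.47 -0.14  0.26]
[ 0.42184878 -0.2139596   0.19363129]
10 rows [-0.0089, 0.0012, 0.001, 0.0, -2.57, 3.06] |v|mm 9.0 target [ 0.4218 -0.214   0.26  ]
```

{"name": "jog_arm", "arguments": {
  "rows": [
    [0,0.0155,0.003,0.0052,-0.13,-1.5,1.89],
    [0,0.0155,0.003,0.0052,-0.13,-1.5,1.89],
    [0,0.0155,0.003,0.0052,-0.13,-1.5,1.89],
    [0,0.0155,0.003,0.0052,-0.13,-1.5,1.89],
    [0,0.0155,0.003,0.0052,-0.13,-1.5,1.89],
    [0,0.0155,0.003,0.0052,-0.13,-1.5,1.89],
    [0,0.0155,0.003,0.0052,-0.13,-1.5,1.89],
    [0,0.0155,0.003,0.0052,-0.13,-1.5,1.89],
    [0,0.0155,0.003,0.0052,-0.13,-1.5,1.89],
    [0,0.0155,0.003,0.0052,-0.13,-1.5,1.89],
    [0,0.0155,0.003,0.0052,-0.13,-1.5,1.89],
    [0,0.0155,0.003,0.0052,-0.13,-1.5,1.89]
  ]
}}

```text
time_s: 15.02
tool_pos: [0.4582, -0.1503, 0.2601]
tool_rot: [140.5, 0.1, 67.1]
force: [0.7, -0.6, 0.7]
grip_width: 0.0872
```

```bash
python3 - <<'E'
from plan import *
o=status.get_obs(); print(o["qpos"],o["tool_pos"],o["tool_rot"])
p,Rm=G((.4664,-.3095,.068),25)
c=plan(np.array([p[0],p[1],.26]),Rm,12)
E
```

```text
[ 14.73273046  -5.40705704  -2.22847981 132.75302798  25.62585362
  15.09841558  57.05222333] [ 0.45817669 -0.15031937  0.26011103] [1.40535722e+02 9.72523999e-02 6.71355349e+01]
12 rows [-0.0061, 0.001, 0.0009, -0.04, -2.24, 2.71] |v|mm 6.2 target [ 0.4218 -0.214   0.26  ]
```

{"name": "jog_arm", "arguments": {
  "rows": [
    [0,-0.0061,0.001,0.0009,0,-2.24,2.71],
    [0,-0.0061,0.001,0.0009,0,-2.24,2.71],
    [0,-0.0061,0.001,0.0009,0,-2.24,2.71],
    [0,-0.0061,0.001,0.0009,0,-2.24,2.71],
    [0,-0.0061,0.001,0.0009,0,-2.24,2.71],
    [0,-0.0061,0.001,0.0009,0,-2.24,2.71],
    [0,-0.0061,0.001,0.0009,0,-2.24,2.71],
    [0,-0.0061,0.001,0.0009,0,-2.24,2.71],
    [0,-0.0061,0.001,0.0009,0,-2.24,2.71],
    [0,-0.0061,0.001,0.0009,0,-2.24,2.71],
    [0,-0.0061,0.001,0.0009,0,-2.24,2.71],
    [0,-0.0061,0.001,0.0009,0,-2.24,2.71]
  ]
}}

```text
time_s: 16.02
tool_pos: [0.4214, -0.2147, 0.2598]
tool_rot: [140.4, 0.1, 24.9]
force: [-0.5, -0.4, -0.5]
grip_width: 0.0872
```

{"name": "jog_arm", "arguments": {
  "rows": [
    [0,0,0,0,0,0,0],
    [0,0,0,0,0,0,0]
  ]
}}

```text
time_s: 16.18
tool_pos: [0.4221, -0.2144, 0.2602]
tool_rot: [140.4, 0.1, 25.1]
force: [0.3, 0.4, 0.3]
grip_width: 0.0873
```

```bash
python3 w.py w4|grep -v vfov; python3 - <<'E'
from plan import *
plan(*G((.4664,-.3095,.068),25),9)
E
```

```text
16.1833 [ 22.5635  -2.1987 -10.2803 129.7945  53.0406  38.8803  -1.3303] [ 0.4221 -0.2144  0.2602] [140.4207   0.1174  25.1481]
gear 814 z 0.09538215868517562 ((0.4662889242172241, -0.3095771074295044), 0.012201260775327682)
9 rows [-0.0, -0.0048, 0.0057, -0.04, -0.01, 0.02] |v|mm 7.4 target [ 0.4218 -0.214   0.1936]
```

{"name": "jog_arm", "arguments": {
  "rows": [
    [0,0,-0.0048,0.0057,0,0,0],
    [0,0,-0.0048,0.0057,0,0,0],
    [0,0,-0.0048,0.0057,0,0,0],
    [0,0,-0.0048,0.0057,0,0,0],
    [0,0,-0.0048,0.0057,0,0,0],
    [0,0,-0.0048,0.0057,0,0,0],
    [0,0,-0.0048,0.0057,0,0,0],
    [0,0,-0.0048,0.0057,0,0,0],
    [0,0,-0.0048,0.0057,0,0,0],
    [0,0,0,0,0,0,0]
  ]
}}

```text
time_s: 17.07
tool_pos: [0.4218, -0.2134, 0.1928]
tool_rot: [140.5, 0.1, 25.2]
force: [0.2, 0.4, -0.6]
grip_width: 0.0875
```

{"name": "jog_arm", "arguments": {
  "rows": [
    [1,0,0,0,0,0,0],
    [1,0,0,0,0,0,0],
    [1,0,0,0,0,0,0],
    [1,0,0,0,0,0,0],
    [1,0,0,0,0,0,0],
    [1,0,0,0,0,0,0],
    [1,0,0,0,0,0,0],
    [1,0,0,0,0,0,0],
    [1,0,0,0,0,0,0],
    [1,0,0,0,0,0,0],
    [1,0,0,0,0,0,0]
  ],
  "grip_force": 50
}}

```text
time_s: 17.98
tool_pos: [0.422, -0.2142, 0.1944]
tool_rot: [140.3, 0.1, 25.0]
force: [-3.3, 2.4, 4.0]
grip_width: 0.0231
```

```bash
python3 - <<'E'
from plan import *
np.set_printoptions(precision=4,suppress=True)
o=status.get_obs(); print(o["qpos"],o["tool_pos"],o["tool_rot"],o["force"],o["grip_width"])
R0=R.from_euler('xyz',o["tool_rot"],degrees=True); p=o["tool_pos"]; print('grasp',p+.164*R0.as_matrix()[:,2])
r=lambda y:R.from_euler('xyz',[o["tool_rot"][0],0,y],degrees=True)
a=plan(p+[0,0,.075],R0,8)
b=plan(np.array([.465,-.13,.275]),r(60),12,a)
c=plan(np.array([.48,.088,.275]),r(82),14,b)
# rack refit from w1 wrist view
z=np.load('w1.npz'); q=cams.camera_params("wrist"); q["eye"]=z['eye'];q["attitude"]=z['att']
P=cloud(q,z['d'],np.ones(z['d'].shape,bool))
def sel(x0,x1,y0,y1,z0,z1): return P[(P[:,0]>x0)&(P[:,0]<x1)&(P[:,1]>y0)&(P[:,1]<y1)&(P[:,2]>z0)&(P[:,2]<z1)]
for n,S in (("base",sel(.58,.75,-.22,.16,.022,.047)),("rim",sel(.58,.75,-.22,.16,.0385,.0455)),("floor",sel(.62,.7,-.15,.1,.025,.035))):
    print(n,len(S),np.median(S[:,2]),cv2.minAreaRect(S[:,:2].astype(np.float32)))
M=np.array([[np.cos(np.radians(-7.9)),-np.sin(np.radians(-7.9))],[np.sin(np.radians(-7.9)),np.cos(np.radians(-7.9))]])
S=sel(.56,.75,-.22,.16,.0385,.0455); L=(S[:,:2]-[.652,-.029])@M
h,e=np.histogram(L[:,0],np.arange(-.07,.07,.004)); print([(round(a*1e3),int(b)) for a,b in zip(e,h)])
h,e=np.histogram(L[abs(L[:,0])<.04,1],np.arange(-.16,.16,.004)); print([(round(a*1e3),int(b)) for a,b in zip(e,h)])
E
```

```text
[ 22.0159   5.1005 -10.2055 132.3761  65.9529  35.0103 -16.6248] [ 0.422  -0.2142  0.1944] [140.2892   0.1055  25.0357] [-3.2553  2.4107  3.9943] 0.023095963784777122
grasp [ 0.4662 -0.3092  0.0682]
8 rows [-0.0, 0.006, -0.0072, 0.0, 0.0, 0.0] |v|mm 9.4 target [ 0.422  -0.2142  0.2694]
12 rows [0.0074, -0.002, -0.0023, -0.0, 1.87, -2.24] |v|mm 8.0 target [ 0.465 -0.13   0.275]
14 rows [0.0151, -0.0033, -0.0027, 0.0, 1.0, -1.21] |v|mm 15.7 target [0.48  0.088 0.275]
base 18380 0.0326797695641069 ((0.6518666744232178, -0.028642237186431885), (0.3275942802429199, 0.10964599996805191), 82.2512435913086)
rim 5848 0.04250062428639141 ((0.653256893157959, -0.02883818745613098), (0.32753846049308777, 0.1065860465168953), 82.32308197021484)
floor 4349 0.031117512051642815 ((0.6595720648765564, -0.024805039167404175), (0.2500547766685486, 0.07951382547616959), 88.77974700927734)
[(-70, 0), (-66, 0), (-62, 0), (-58, 0), (-54, 919), (-50, 1306), (-46, 345), (-42, 85), (-38, 83), (-34, 114), (-30, 251), (-26, 235), (-22, 270), (-18, 196), (-14, 157), (-10, 125), (-6, 96), (-2, 109), (2, 70), (6, 
[... 278 characters left out ...]
116, 9), (-112, 6), (-108, 20), (-104, 6), (-100, 18), (-96, 34), (-92, 9), (-88, 33), (-84, 19), (-80, 36), (-76, 32), (-72, 37), (-68, 38), (-64, 76), (-60, 23), (-56, 0), (-52, 5), (-48, 243), (-44, 89), (-40, 0), (-36, 0), (-32, 2), (-28, 6), (-24, 11), (-20, 11), (-16, 15), (-12, 22), (-8, 14), (-4, 27), (0, 14), (4, 19), (8, 31), (12, 17), (16, 32), (20, 21), (24, 32), (28, 28), (32, 41), (36, 0), (40, 0), (44, 213), (48, 37), (52, 0), (56, 0), (60, 0), (64, 9), (68, 20), (72, 18), (76, 19), (80, 19), (84, 22), (88, 18), (92, 21), (96, 19), (100, 18), (104, 17), (108, 16), (112, 12), (116, 1), (120, 0), (124, 0), (128, 0), (132, 4), (136, 241), (140, 8), (144, 0), (148, 18), (152, 16)]
```

{"name": "jog_arm", "arguments": {
  "rows": [
    [1,0,0.006,-0.0072,0,0,0],
    [1,0,0.006,-0.0072,0,0,0],
    [1,0,0.006,-0.0072,0,0,0],
    [1,0,0.006,-0.0072,0,0,0],
    [1,0,0.006,-0.0072,0,0,0],
    [1,0,0.006,-0.0072,0,0,0],
    [1,0,0.006,-0.0072,0,0,0],
    [1,0,0.006,-0.0072,0,0,0],
    [1,0,0,0,0,0,0]
  ]
}}

```text
time_s: 18.73
tool_pos: [0.4222, -0.2138, 0.2694]
tool_rot: [140.4, 0.0, 25.1]
force: [0.4, 0.4, -7.2]
grip_width: 0.023
```

{"name": "jog_arm", "arguments": {
  "rows": [
    [1,0.0074,-0.002,-0.0023,0,1.87,-2.24],
    [1,0.0074,-0.002,-0.0023,0,1.87,-2.24],
    [1,0.0074,-0.002,-0.0023,0,1.87,-2.24],
    [1,0.0074,-0.002,-0.0023,0,1.87,-2.24],
    [1,0.0074,-0.002,-0.0023,0,1.87,-2.24],
    [1,0.0074,-0.002,-0.0023,0,1.87,-2.24],
    [1,0.0074,-0.002,-0.0023,0,1.87,-2.24],
    [1,0.0074,-0.002,-0.0023,0,1.87,-2.24],
    [1,0.0074,-0.002,-0.0023,0,1.87,-2.24],
    [1,0.0074,-0.002,-0.0023,0,1.87,-2.24],
    [1,0.0074,-0.002,-0.0023,0,1.87,-2.24],
    [1,0.0074,-0.002,-0.0023,0,1.87,-2.24]
  ]
}}

```text
time_s: 19.73
tool_pos: [0.4636, -0.1292, 0.2727]
tool_rot: [140.6, 0.1, 60.2]
force: [-0.3, 0.5, -7.6]
grip_width: 0.023
```

```bash
python3 - <<'E'
from plan import *
np.set_printoptions(precision=4,suppress=True)
o=status.get_obs(); print(o["qpos"],o["tool_pos"],o["tool_rot"],o["force"],o["grip_width"])
r=lambda y:R.from_euler('xyz',[140.3,0,y],degrees=True)
c=plan(np.array([.468,.088,.265]),r(82),14)
d=plan(*G((.664,.063,.068+.03+.028),82,140.3),8,c)
E
```

```text
[ 17.1313  -5.9582  -9.7981 131.4297  38.2235  21.7415  35.5487] [ 0.4636 -0.1292  0.2727] [140.5993   0.0708  60.2036] [-0.315   0.5001 -7.6453] 0.022982664202554955
14 rows [0.0148, -0.0042, -0.0027, -0.02, 1.0, -1.2] |v|mm 15.6 target [0.468 0.088 0.265]
8 rows [0.0003, 0.0079, 0.0086, 0.0, 0.0, 0.0] |v|mm 11.7 target [0.5603 0.0776 0.2522]
```

{"name": "jog_arm", "arguments": {
  "rows": [
    [1,0.0148,-0.0042,-0.0027,0,1.0,-1.2],
    [1,0.0148,-0.0042,-0.0027,0,1.0,-1.2],
    [1,0.0148,-0.0042,-0.0027,0,1.0,-1.2],
    [1,0.0148,-0.0042,-0.0027,0,1.0,-1.2],
    [1,0.0148,-0.0042,-0.0027,0,1.0,-1.2],
    [1,0.0148,-0.0042,-0.0027,0,1.0,-1.2],
    [1,0.0148,-0.0042,-0.0027,0,1.0,-1.2]
  ]
}}

```text
time_s: 20.32
tool_pos: [0.4777, -0.0194, 0.2711]
tool_rot: [140.3, -0.1, 71.2]
force: [-0.0, 0.6, -6.8]
grip_width: 0.0228
```

{"name": "jog_arm", "arguments": {
  "rows": [
    [1,0.0148,-0.0042,-0.0027,0,1.0,-1.2],
    [1,0.0148,-0.0042,-0.0027,0,1.0,-1.2],
    [1,0.0148,-0.0042,-0.0027,0,1.0,-1.2],
    [1,0.0148,-0.0042,-0.0027,0,1.0,-1.2],
    [1,0.0148,-0.0042,-0.0027,0,1.0,-1.2],
    [1,0.0148,-0.0042,-0.0027,0,1.0,-1.2],
    [1,0.0148,-0.0042,-0.0027,0,1.0,-1.2],
    [1,0,0,0,0,0,0]
  ]
}}

```text
time_s: 20.98
tool_pos: [0.4692, 0.0918, 0.2673]
tool_rot: [140.2, -0.2, 82.5]
force: [0.1, 1.2, -7.1]
grip_width: 0.0229
```

```bash
python3 - <<'E'
from plan import *
np.set_printoptions(precision=4,suppress=True)
o=status.get_obs(); print(o["qpos"],o["tool_pos"],o["tool_rot"],o["force"],o["grip_width"])
d=plan(*G((.664,.063,.068+.03+.028),82,140.3),9)
# gear pose in hand: shaft top / tilt via wrist cam
p=cams.camera_params("wrist"); im,dd=cams.read_camera("wrist"); P=cloud(p,dd,np.ones(dd.shape,bool))
g=o["tool_pos"]+.164*R.from_euler('xyz',o["tool_rot"],degrees=True).as_matrix()[:,2]; print('grasp',g)
S=P[(np.hypot(P[:,0]-g[0],P[:,1]-g[1])<.05)&(P[:,2]<g[2]-.03)]; print(len(S),np.percentile(S,[1,50,99],axis=0))
save(im,'w5.png')
E
```

```text
[  5.1905  -5.3467 -25.1387 131.386   42.3192  22.8194  26.7858] [0.4692 0.0918 0.2673] [140.1989  -0.2142  82.4809] [ 0.0526  1.1549 -7.1198] 0.022887463920794594
9 rows [-0.0002, 0.0068, 0.0078, 0.01, -0.05, 0.03] |v|mm 10.4 target [0.5603 0.0776 0.2522]
grasp [0.5734 0.0785 0.1413]
17168 [[ 0.5266  0.0333 -0.0006]
 [ 0.5605  0.0807  0.0014]
 [ 0.6095  0.124   0.1082]]
```

View pics/w5.png

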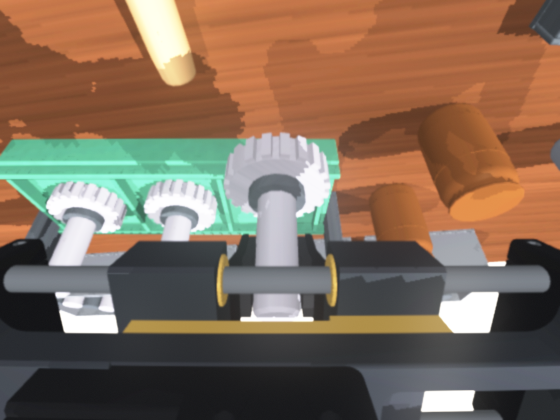

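The gear hangs upright in the jaws at (278,180), and bay3 behind it is empty. Moving in over the bay.

{"name": "jog_arm", "arguments": {
  "rows": [
    [1,-0.0002,0.0068,0.0078,0,0,0],
    [1,-0.0002,0.0068,0.0078,0,0,0],
    [1,-0.0002,0.0068,0.0078,0,0,0],
    [1,-0.0002,0.0068,0.0078,0,0,0],
    [1,-0.0002,0.0068,0.0078,0,0,0],
    [1,-0.0002,0.0068,0.0078,0,0,0],
    [1,-0.0002,0.0068,0.0078,0,0,0],
    [1,-0.0002,0.0068,0.0078,0,0,0],
    [1,-0.0002,0.0068,0.0078,0,0,0],
    [1,0,0,0,0,0,0],
    [1,0,0,0,0,0,0]
  ]
}}

```text
time_s: 21.95
tool_pos: [0.5609, 0.0728, 0.2519]
tool_rot: [140.3, -0.1, 82.0]
force: [-0.7, -0.2, -5.7]
grip_width: 0.0228
```

```bash
python3 - <<'E'
from plan import *
np.set_printoptions(precision=4,suppress=True)
o=status.get_obs(); print(o["qpos"],o["tool_pos"],o["tool_rot"],o["force"],o["grip_width"])
g=o["tool_pos"]+.164*R.from_euler('xyz',o["tool_rot"],degrees=True).as_matrix()[:,2]; print('grasp',g)
plan(*G((.664,.063,.068+.03+.006),82,140.3),5)
for c in ("side","top"):
    im,dd=cams.read_camera(c); p=cams.camera_params(c)
    for y in outline_of(c,"gear")[:4]:
        q=cloud(p,dd,y["pixels"]); q=q[(q[:,2]<.2)]; print(c,round(y["conf"],2),y["box"],np.percentile(q,[2,50,98],axis=0).tolist())
    if c=="side": save(cv2.resize(im[150:270,250:380],None,fx=4,fy=4,interpolation=cv2.INTER_CUBIC),'s3.png')
E
```

```text
[  7.0019   7.1847 -22.6352 121.7052  51.6594  21.7178  23.5942] [0.5609 0.0728 0.2519] [140.3044  -0.1017  81.9678] [-0.7258 -0.1787 -5.7334] 0.022802132329766422
grasp [0.6647 0.0583 0.1257]
5 rows [0.0009, -0.003, 0.0032, -0.0, -0.01, -0.02] |v|mm 4.4 target [0.5603 0.0776 0.2302]
side 0.87 [314.5, 217.2, 338.2, 250.9] [[0.6111358466609537, -0.15168025842612076, 0.035608270142081566], [0.6334050931099897, -0.1280081555935342, 0.051540417764843305], [0.6646003333521106, -0.09535459754635259, 0.1264265846502349]]
side 0.78 [280.2, 200.6, 297.7, 216.2] [[0.6306022133329368, 0.027066454974536257, 0.061727950985598724], [0.647697299986435, 0.04933134917567139, 0.07557124562626849], [0.682520966412934, 0.08904108376502613, 0.08566049946352616]]
side 0.7 [297.8, 205.3, 317.5, 231.8] [[0.6220820060039224, -0.05820056125514003, 0.03329499619179478], [0.6443149852202594, -0.03491128488740192, 0.051360684492342046], [0.6780948103520251, -0.0014694608614049677, 0.1264423314746316]]
top 0.71 [284.8, 181.5, 305.2, 201.3] [[0.6285500916201247, -0.05483916400287608, 0.027539155302942663], [0.6596442753083105, -0.03390545710751494, 0.047925323081413285], [0.6850785029976462, 0.00023952422126845074, 0.19138209715208607]]
top 0.48 [260.2, 174.5, 272.4, 195.8] [[0.6466738382831865, 0.03572186737027452, 0.0685776652445344], [0.6679089309365769, 0.06245362029089922, 0.14312128767943477], [0.6946649886245566, 0.07431903445668028, 0.1589546315386962]]
```

View pics/s3.png

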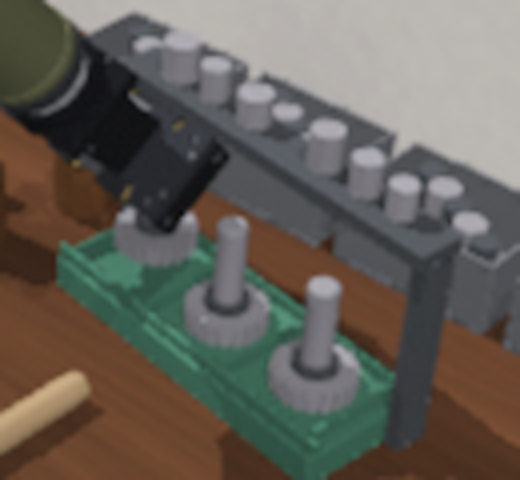

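The gear is held at (155,235) over bay3 (left end), clear of its neighbours. Lowering it with a 4.5 mm sideways correction.

{"name": "jog_arm", "arguments": {
  "rows": [
    [1,0.0009,-0.003,0.0032,0,0,0],
    [1,0.0009,-0.003,0.0032,0,0,0],
    [1,0.0009,-0.003,0.0032,0,0,0],
    [1,0.0009,-0.003,0.0032,0,0,0],
    [1,0.0009,-0.003,0.0032,0,0,0],
    [1,0,0,0,0,0,0]
  ]
}}

```text
time_s: 22.65
tool_pos: [0.559, 0.078, 0.2296]
tool_rot: [140.3, -0.1, 82.1]
force: [-0.4, -0.1, -6.9]
grip_width: 0.0227
```

{"name": "jog_arm", "arguments": {
  "rows": [
    [1,0,-0.0006,0.0008,0,0,0],
    [1,0,-0.0006,0.0008,0,0,0],
    [1,0,0,0,0,0,0]
  ]
}}

```text
time_s: 22.9
tool_pos: [0.5599, 0.0776, 0.2286]
tool_rot: [140.2, -0.1, 82.0]
force: [0.3, 0.2, -8.3]
grip_width: 0.0227
```

{"name": "jog_arm", "arguments": {
  "rows": [
    [1,0,-0.0006,0.0008,0,0,0],
    [1,0,0,0,0,0,0]
  ]
}}

```text
time_s: 23.07
tool_pos: [0.5599, 0.0775, 0.2274]
tool_rot: [140.3, -0.1, 82.0]
force: [0.1, 0.6, -7.2]
grip_width: 0.023
```

{"name": "jog_arm", "arguments": {
  "rows": [
    [1,0,-0.0006,0.0008,0,0,0],
    [1,0,0,0,0,0,0]
  ]
}}

```text
time_s: 23.23
tool_pos: [0.5599, 0.0775, 0.2262]
tool_rot: [140.3, -0.1, 82.0]
force: [-0.2, 0.2, -5.7]
grip_width: 0.0228
```

Expected contact at TCP z≈0.2244.

{"name": "jog_arm", "arguments": {
  "rows": [
    [1,0,-0.0006,0.0008,0,0,0],
    [1,0,0,0,0,0,0]
  ]
}}

```text
time_s: 23.4
tool_pos: [0.5599, 0.0776, 0.2252]
tool_rot: [140.3, -0.1, 82.0]
force: [-0.2, 0.7, -7.3]
grip_width: 0.0231
```

{"name": "jog_arm", "arguments": {
  "rows": [
    [1,0,-0.0006,0.0008,0,0,0],
    [1,0,0,0,0,0,0]
  ]
}}

```text
time_s: 23.57
tool_pos: [0.5602, 0.0777, 0.2245]
tool_rot: [140.2, -0.1, 82.0]
force: [-0.2, -0.3, -6.3]
grip_width: 0.0228
```

{"name": "jog_arm", "arguments": {
  "rows": [
    [1,0,-0.0006,0.0008,0,0,0],
    [1,0,0,0,0,0,0]
  ]
}}

```text
time_s: 23.73
tool_pos: [0.5606, 0.0778, 0.2243]
tool_rot: [140.2, -0.1, 82.0]
force: [1.2, -0.8, -3.9]
grip_width: 0.0231
```

{"name": "jog_arm", "arguments": {
  "rows": [
    [1,0,-0.0006,0.0008,0,0,0],
    [1,0,0,0,0,0,0]
  ]
}}

```text
time_s: 23.9
tool_pos: [0.5609, 0.0779, 0.2241]
tool_rot: [140.1, -0.1, 82.0]
force: [-8.0, -1.2, 5.8]
grip_width: 0.0229
```

{"name": "jog_arm", "arguments": {
  "rows": [
    [0.6,0,0,0,0,0,0],
    [0.4,0,0,0,0,0,0],
    [0.3,0,0,0,0,0,0],
    [0.3,0,0,0,0,0,0],
    [0.3,0,0,0,0,0,0],
    [0.3,0,0,-0.008,0,0,0],
    [0.3,0,0,-0.016,0,0,0],
    [0.3,0,0,-0.02,0,0,0],
    [0.3,0,0,-0.02,0,0,0],
    [0.3,0,0,-0.02,0,0,0],
    [0.3,0,0,-0.02,0,0,0],
    [0.3,0,0,0,0,0,0]
  ]
}}

```text
time_s: 24.9
tool_pos: [0.4939, 0.0876, 0.3056]
tool_rot: [140.0, -0.1, 82.1]
force: [0.1, 0.7, -0.0]
grip_width: 0.0606
```

```bash
python3 - <<'E'
from plan import *
np.set_printoptions(precision=4,suppress=True)
o=status.get_obs(); print(o["time_s"],o["qpos"],o["tool_pos"],o["force"],o["grip_width"])
ims={}
def top(P,n,xy,zt):
    Q=P[(np.hypot(P[:,0]-xy[0],P[:,1]-xy[1])<.045)&(abs(P[:,2]-zt)<.008)]
    if len(Q)>10:
        zm=np.median(Q[:,2]); Q=Q[abs(Q[:,2]-zm)<.004]; c=cv2.minEnclosingCircle(Q[:,:2].astype(np.float32)); print(' ',n,len(Q),'z',round(float(zm),4),np.round(c[0],4),round(c[1],4))
for c in ("wrist","side","top"):
    p=cams.camera_params(c); im,dd=cams.read_camera(c); ims[c]=im; P=cloud(p,dd,np.ones(dd.shape,bool)); print(c)
    for a in (("gear",(.664,.063),.125),("g1",(.644,-.122),.125),("g2",(.6535,-.027),.125),("tin",(.471,.343),.089),("disc",(.664,.063),.048)): top(P,*a)
A=cv2.resize(ims["side"][140:260,140:360],(770,420),interpolation=cv2.INTER_CUBIC); save(A,'end.png')
E
```

```text
24.9 [  6.4965  -5.757  -24.5506 126.6582  34.4171  25.9035  36.4101] [0.4939 0.0876 0.3056] [ 0.1231  0.7317 -0.004 ] 0.06060608603702099
wrist
  gear 403 z 0.125 [0.6646 0.0629] 0.0119
  g1 433 z 0.1243 [ 0.6436 -0.1211] 0.0121
  g2 414 z 0.1245 [ 0.6543 -0.0273] 0.0121
  disc 1690 z 0.0488 [0.6659 0.0628] 0.0342
side
  gear 32 z 0.1243 [0.6614 0.064 ] 0.0132
  g1 35 z 0.1253 [ 0.6424 -0.122 ] 0.0115
  g2 36 z 0.1247 [ 0.6536 -0.0301] 0.0136
  tin 101 z 0.0897 [0.4737 0.3435] 0.0258
  disc 136 z 0.0488 [0.6646 0.0631] 0.0346
top
  gear 53 z 0.1232 [0.6661 0.0664] 0.0119
  g1 42 z 0.1234 [ 0.6451 -0.1193] 0.0118
  g2 51 z 0.1233 [ 0.6555 -0.024 ] 0.0116
  tin 167 z 0.0881 [0.4756 0.3464] 0.0244
  disc 210 z 0.0472 [0.6596 0.0651] 0.0397
```

View pics/end.png

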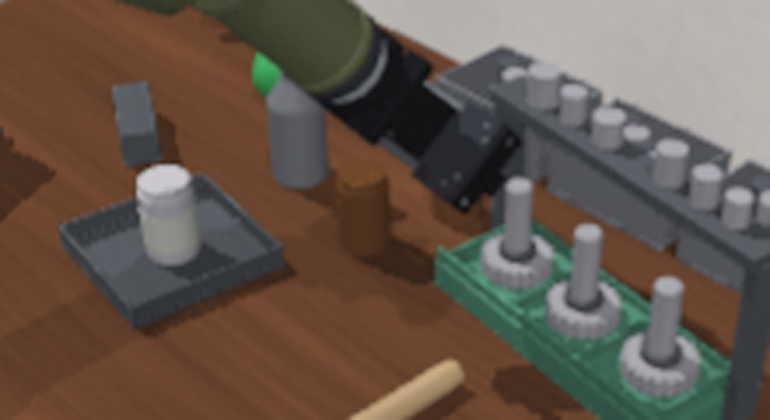

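The tin stands in the tray at (170,215). The three gears stand in a row at (517,250), (585,295) and (660,350), and the arm is clear of everything.

```bash
python3 -c "
from cell import env; print(env.sign_off())"
```

```text
the job is handed in; nothing more can be done
None
```

I moved the white tin from bay3 (the +y end) to the tray and stood the loose gear in the freed bay. Then I handed the job in, with the last look at 24.9 s of the 58 s allowed. No verdict is reported.

Last checks before hand-in:
- **Tin:** it stands upright and released, about 5 mm from the tray's centre. The slope of its top measured under 0.01 rad just after release.
- **Loose gear:** its axis is within about 3 mm of bay3's centre, and its top is level with the other two gears, at about 0.125 m.
- **Gears already in the rack:** both are where they were, to within camera accuracy.
- **Robot:** the gripper is open and touching nothing, with the wrist force near zero.

Disagreements and troubles:
- **Cameras:** the side and top cameras differ by 3–5 mm, so I mostly used the wrist camera, which lies between them.
- **Joint limits:** my first approach to the loose gear ran into the limits of joints 2, 3 and 7. I backed out and gripped it leaning a different way.
- **Bystanders:** I checked them only by eye in the last picture, not by measurement. It is a crop that leaves out the jar, the wheel blank and most of the hammer.

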